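Snug the adjustable wrench on the relief-valve nut and tighten it

TASK

The adjustable wrench is lying loosely round the hex cap nut on the valve block. Roll its worm with light fingertip strokes, pressing no harder than about 2 kg, until the jaw is snug on the nut; only then swing the handle clockwise (seen from above) until the nut comes up firm on its sealing washer, stop there without overtightening, and leave the wrench snug on the nut. Leave everything else where it is.

Things in the scene. Friction and masses are not known exactly. Their poses are not given: they have to be found in the camera images.
- wrench: 300 mm adjustable wrench, steel, 0.7 kg, loose, flat on the valve block, jaws round the nut. Origin on its underside, on the nut's axis once snug; z up. Handle along own -x, ending at x -245 mm. The jaws open towards u, which is +x turned 22.5 deg counter-clockwise seen from above; v is 90 deg counter-clockwise of u. Head 17 mm thick (z 0 to 17). Throat bottom 16 mm from the origin along -u
- handle (a point): point on the handle's centre line at mid-thickness, 180 mm from the wrench's origin along its -x (axes as the wrench's). Here the handle is 27 mm wide (y) and 11 mm thick (z 3 to 14 mm of the wrench)
- jaw_face (a point): upper edge of the movable jaw's gripping face, in the middle of its length (axes as the wrench's). The movable jaw is on the +v side of the nut and slides along v; the fixed jaw, on the -v side, is part of the head
- jaw (a joint): slide of the movable jaw, m: 0 when the jaws are 24 mm apart, the nut's width across flats; positive is wider. Starts 2.5 to 4 mm wide. Only the worm moves it: the worm's friction holds it against about 100 N
- worm_top (a point): crown of the worm, a knurled roller of 20 mm diameter, 18 mm long, axis along v, in a window of the head; 35 mm from the wrench's origin along -u and 10 mm along +v, 20.2 mm above its underside, 3.2 mm proud of the head. A fingertip pressed on it and dragged along +u (towards the nut) rolls it and closes the jaw, along -u opens it. Site fixed to the wrench, axes as the wrench's
- worm: the worm itself, origin on its axis 10 mm below point worm_top; it turns. 0.45 mm of jaw per rad, so 0.045 mm per mm of drag if the finger does not slip. Needs 5 to 7 N of drag to turn freely; the friction coefficient of a fingertip on its knurling is about 1. Once the jaw bears on the nut the drag rises until the finger slips. Over 25 N of finger force is too hard
- nut_top (a point): centre of the top of the hex cap nut in the wrench's jaws: steel, 24 mm across flats, 18 mm high, top 1.7 mm lower than the worm's crown, 18.5 mm above the block's top face. At the start its flats are up to about 8 deg out of line with the jaws
- nut_corner (a point): a corner of the nut's top face, 13.8 mm from its axis; turns with the nut
- nut (a joint): turn of the nut down to its washer, rad, positive clockwise seen from above (tightening). Runs with about 0.3 N m until it meets the washer, 0.4 to 0.6 rad from its start; there it stops and any more torque squeezes the washer (joint washer). Feel for that at the handle
- washer (a joint): further turn of nut and washer together while the copper sealing washer is squeezed, rad, 0 at first touch. It begins to give at 0.45 N m, then resists by 0.5 N m more per 0.1 rad, and springs back when let go. At rest the handle is held by 0.2 to 0.3 N m less. 0.02 to 0.1 rad is firm; over 0.15 rad is overtightened
- block: aluminium hydraulic valve block bolted to the bench, 140 x 210 x 55 mm high, origin at the centre of its underside; solenoid valve on its +y end, gauge on its +x face. The nut is on its top at x 20, y 30 mm. The handle leaves over its -y edge and is clear of it from 145 mm from the nut on
- spare_nut: bystander: loose spare cap nut, same size, standing on the block's far left part, clear of the wrench
- tray: bystander: loose blue tray 90 x 140 x 35 mm with a large nut in it, beyond the block
- socket: bystander: loose steel socket, 32 mm diameter, 38 mm high, standing on the bench
- screwdriver: bystander: loose screwdriver lying on the bench
- hammer: bystander: loose hammer lying on the bench
- spray_can: bystander: loose spray can, 66 mm diameter, 190 mm high
- grease_jar: bystander: loose jar, 72 mm diameter, 70 mm high

How it is judged (in metres and radians):
On the way, in this order (a step that is already met when the one before it is completed fails the run):
1. the jaw has been rolled snug on the nut: jaws within 1.2 mm of the nut's width, wrench lying on the nut (value of joint jaw below 0.0012 m and horizontal distance between wrench and nut_top below 0.005 m and angle between wrench's own z axis and vertical below 0.06 rad), for 0.2 s.
2. with the jaw still snug the nut has been turned up to its washer (value of joint nut above 0.585 rad and value of joint jaw below 0.0015 m and horizontal distance between wrench and nut_top below 0.005 m and angle between wrench's own z axis and vertical below 0.06 rad), for 0.1 s.
At the end, for the whole second after the job is handed in: the nut is home on its washer (no more than 0.03 rad short of touching it), the jaw is still within 1.5 mm of the nut's width, and the wrench lies still and flat on the block with its jaws round the nut (origin within 5 mm of the nut's axis) (value of joint nut above 0.57 rad and value of joint jaw below 0.0015 m and horizontal distance between wrench and nut_top below 0.005 m and angle between wrench's own z axis and vertical below 0.06 rad and height (world z) of wrench below 0.062 m and linear speed of wrench below 0.01 m/s).
It fails at once if the nut is turned (corner moved more than 2 mm) while the jaw is loose (more than 1.5 mm wider than the nut): that rounds its corners (distance of nut_corner from where it was at the start of the episode above 0.002 m and value of joint jaw above 0.0015 m).
It fails at once if the nut is overtightened: more than 0.15 rad past first touch of the washer (value of joint washer above 0.15 rad).
It fails at once if the worm is pressed with more than 25 N (contact force between the fingers and worm above 25 N).
It fails at once if a bystander is moved more than 30 mm (distance of any of spare_nut, tray, socket, screwdriver, hammer, spray_can, grease_jar from where it was at the start of the episode above 0.03 m).
It also fails if it takes over 72 s, if anything falls off the work surface, if the arm or the gripper's body presses on something with over 40 N, if the wrist force passes 120 N, or if a joint passes its speed limit or range.

ROBOT

A 6-joint arm with a two-finger parallel gripper is mounted at the origin on the work surface. World frame = base frame: x ahead of the robot, y to its left, z up, the work surface at z = 0. Lengths are in mm, angles in rad, forces in N, time in s.
With the tool pointing down it reaches from about 325 to 875 mm from the base axis. Payload 4.4 kg.
Tool frame: the origin (TCP) lies on the centre line of the jaws, within the pads' length; the fingertips stand ahead of it and the grasp point (between the pads) lies 6 mm ahead of it (ctrl.tcp_to_tips is the z of the fingertips in the tool frame, in mm); z points along the fingers, y is the line along which they close (so a half turn about z gives the same grasp; the last joint's range is limited). The gripper opens to 85 mm and grips with 20 to 120 N. Pads are 22 mm wide; open, the fingers measure 114 mm over their backs; the gripper's body (76 mm by 85 mm) begins 54 mm behind the grasp point. The pads swing forward as they close: fully open they stand 13 mm farther back than shut.
Start: joints at [-1.355, 0.207, 1.542, -0, 1.393, -0.15], TCP at [205.663, -536.964, 256.282] pointing down, gripper open.
Joint ranges: [-2.73, 2.73], [-0.86, 2.22], [0.23, 2.46], [-1.11, 4.25], [0.08, 2.63], [-2.82, 2.82]. Speed limits (rad/s): [2.79, 2.79, 3.14, 3.14, 3.14, 3.14].

INTERFACE

Orientations are given as a 3x3 rotation matrix whose columns are the frame's x, y, z axes.
In Python, from plant import ctrl, sensors, optics gives the robot as it stands. Calls block until the motion is done:
- ctrl.move_ptp(position, orientation): joint-space move of the TCP to a pose.
- ctrl.move_l(position, rot=None, vel=150, threshold=None): straight line of the TCP; rot=None keeps the orientation; vel is the mean speed in mm/s. With threshold (N) it stops when the force on the tool has changed by that much, and returns True; else False.
- ctrl.set_joints(angles): joint-space move.
- ctrl.gripper_to(opening, force=None): finger opening in mm; force is the grip in N (None keeps the last); returns when the fingers have stopped.
- ctrl.hold(seconds).
- ctrl.solve_ik(position, orientation): joint angles nearest the present ones, or None.
- sensors.read_state(): the state.
- optics.grab_frame(name): name is "scene" or "top"; returns (picture, depth): 420x560x3 uint8, red, green, blue; 420x560 float32, mm along the optical axis (not along the pixel's ray), 0 where there is no reading.
- optics.camera_params(name): a dict with "mtx" (3x3 intrinsics, pixels), "k1" (the pictures are not rectified: a ray, as slopes to the right and down, at radius r is drawn at 1 + k1 r^2 times it, then the intrinsics apply), "R" (3x3) and "t" (3): a world point X has camera coordinates R X + t. Camera axes: x right, y down, z forward; pixel columns grow to the right and rows downward; lengths in mm; the calibration is good to about 2 mm. A picture is of the moment at which its call begins. camera_params takes no time and is no camera call.
A pose or a line that the arm cannot do raises ctrl.MotionError and nothing moves.
- ctrl.finish_job(): hands the job in; it is judged then, once.
The state is a dict: "t": time; "q": joint angles; "qvel": joint speeds; "tau": joint torques, N m; "eef_pos": TCP position; "eef_rot": TCP orientation; "force": force on the tool from outside, world axes, zero at the start; "wrist_torque": the same for the moment, N m; "grip_width": finger opening in mm; "grasp_force": force on a finger pad.
Only numpy, scipy, OpenCV 4.12 (cv2) and the standard library are available. Lean on these libraries where they do the work, as an engineer would, in place of code of your own. Each camera call takes 0.05 s, during which the arm holds its last target. There are 200 camera calls.

## Working session

There is one attempt and no reset: what is moved stays moved. The work goes in short steps, each a Python script; the robot and the scene stay as the last script left them, time stands still between calls to the robot, and variables do not carry over. Pictures are saved under pics/ and viewed, at most 10 in all, crops included, and the job is handed in when it is done.

```bash
ls; mkdir -p pics; python3 - <<'E'
from plant import ctrl, sensors, optics
import cv2, numpy as np
for n in("scene","top"):
    p,d=optics.grab_frame(n); cv2.imwrite(f"pics/{n}0.png",p[:,:,::-1]); np.savez(f"{n}0.npz",p=p,d=d)
    c=optics.camera_params(n); print(n,c, "campos",-c["R"].T@c["t"])
print(sensors.read_state(), ctrl.tcp_to_tips)
E
```

```text
pics
scene {'mtx': array([[503.00682596,   0.        , 274.39525964],
       [  0.        , 503.00682596, 209.58575541],
       [  0.        ,   0.        ,   1.        ]]), 'k1': -0.07457068240121663, 'R': array([[-1.69223810e-01,  9.85577163e-01,  9.78398872e-04],
       [ 7.28961965e-01,  1.25830915e-01, -6.72890061e-01],
       [-6.63308190e-01, -1.13155804e-01, -7.39741853e-01]]), 't': array([  93.81837993, -372.30374886, 1663.66062433])} campos [1390.79129434  142.63492446  980.06810819]
top {'mtx': array([[391.32871824,   0.        , 275.37505099],
       [  0.        , 391.32871824, 211.26380748],
       [  0.        ,   0.        ,   1.        ]]), 'k1': -0.0364207133610629, 'R': array([[ 0.02329298, -0.99966069, -0.01165977],
       [-0.98977422, -0.02141773, -0.1410258 ],
       [ 0.14072822,  0.01482546, -0.98993726]]), 't': array([  14.2047159 ,  578.99956462, 1237.62382264])} campos [ 398.57937617    8.25241593 1306.98943174]
{'t': 0.1, 'q': array([-1.35549615e+00,  2.07388208e-01,  1.54283526e+00,  2.38046774e-05,
        1.39350110e+00, -1.50495244e-01]), 'qvel': array([-0.00135054, -0.00250102, -0.00247818, -0.00040538,  0.00066587,
        0.00066435]), 'tau': array([ 5.01472896e-04, -3.84089005e+01, -2.92547429e+01, -1.66917389e-04,
        4.83731637e-03, -1.59513814e-05]), 'eef_pos': array([ 205.53281338, -536.32443248,  255.20002578]), 'eef_rot': array([[ 9.33841127e-01,  3.57687801e-01, -4.32572361e-04],
       [ 3.57687898e-01, -9.33838856e-01,  2.08769596e-03],
       [ 3.42790499e-04, -2.10430225e-03, -9.99997727e-01]]), 'force': array([-0.25869124,  0.13945292, -0.59858878]), 'wrist_torque': array([-0.01412423,  0.03717766,  0.00770537]), 'grasp_force': 0.0, 'grip_width': 85.7380827111476} 25.0
```

View pics/top0.png

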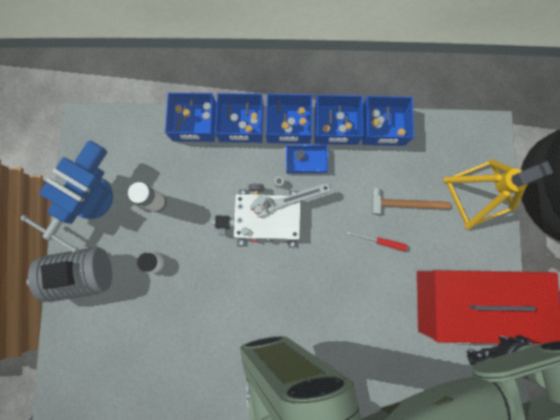

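View pics/scene0.png

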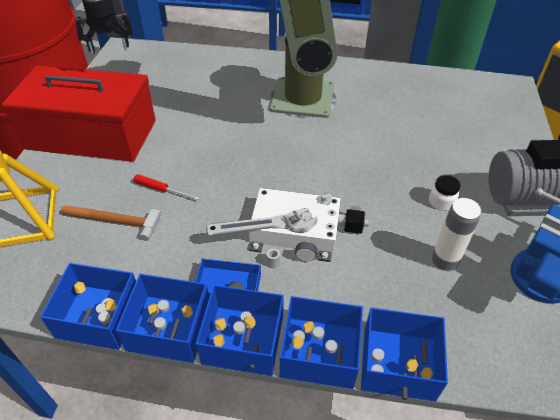

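The top view shows the white block at (268,215) with the wrench head at about (262,205) and the handle end at about (326,187). The solenoid is at (223,222). In the scene view the head is at about (300,218) and the handle end at about (210,229). I'll enlarge both.

```bash
cat > h.py <<'E'
import numpy as np, cv2
from plant import ctrl, sensors, optics
def unproj(n,px,z):
    c=optics.camera_params(n); px=np.atleast_2d(np.array(px,float))
    s=cv2.undistortPoints(px[:,None],c["mtx"],np.array([c["k1"],0,0,0]))[:,0]
    o=-c["R"].T@c["t"]; d=np.c_[s,np.ones(len(s))]@c["R"]
    return o+d*((z-o[2])/d[:,2])[:,None]
def proj(n,X):
    c=optics.camera_params(n); X=np.atleast_2d(np.array(X,float))
    return cv2.projectPoints(X,cv2.Rodrigues(c["R"])[0],c["t"],c["mtx"],np.array([c["k1"],0,0,0]))[0][:,0]
E
python3 - <<'E'
from h import *
ims=[]
for n,x,y,w,h in(("scene",200,170,180,110),("top",205,165,135,95)):
    p=np.load(f"{n}0.npz")["p"][y:y+h,x:x+w]; ims.append(cv2.resize(p,(798,int(798*h/w)),interpolation=cv2.INTER_CUBIC))
    cv2.imwrite(f"pics/{n}_z.png",ims[-1][:,:,::-1])
# block top mask
for n in("scene","top"):
    f=np.load(f"{n}0.npz");p=f["p"];hsv=cv2.cvtColor(p,cv2.COLOR_RGB2HSV)
    m=((hsv[...,2]>200)&(hsv[...,1]<40)).astype(np.uint8)
    m=cv2.morphologyEx(m,cv2.MORPH_CLOSE,np.ones((3,3)))
    cs,_=cv2.findContours(m,0,2)
    for c in sorted(cs,key=cv2.contourArea)[-3:]:
        r=cv2.minAreaRect(c); print(n,cv2.contourArea(c),r, unproj(n,cv2.boxPoints(r),55)[:,:2].round(1).tolist())
E
```

```text
scene 100.0 ((101.26998138427734, 308.1099853515625), (10.74802303314209, 21.920310974121094), 8.130102157592773) [[929.6, -319.3], [877.8, -333.9], [877.2, -309.4], [928.9, -295.6]]
scene 482.5 ((462.25, 203.75), (38.18376159667969, 20.50609588623047), 45.0) [[447.1, 416.4], [386.2, 457.7], [473.3, 519.1], [529.1, 478.0]]
scene 2329.5 ((291.76153564453125, 212.90771484375), (92.7779769897461, 42.29584503173828), 7.125016689300537) [[633.6, -62.8], [491.8, -79.4], [492.4, 159.8], [631.5, 158.8]]
top 22.0 ((277.5, 197.0), (2.0, 15.0), 90.0) [[626.3, 45.6], [627.3, -3.1], [620.7, -3.2], [619.7, 45.5]]
top 268.0 ((138.0, 192.0), (18.0, 18.0), 90.0) [[660.2, 511.9], [661.4, 451.7], [601.4, 447.5], [600.1, 507.2]]
top 1775.5 ((266.587646484375, 216.57215881347656), (64.61510467529297, 42.138309478759766), 2.602562189102173) [[493.0, 159.9], [630.3, 158.9], [625.1, -51.3], [488.3, -47.1]]
```

View pics/scene_z.png

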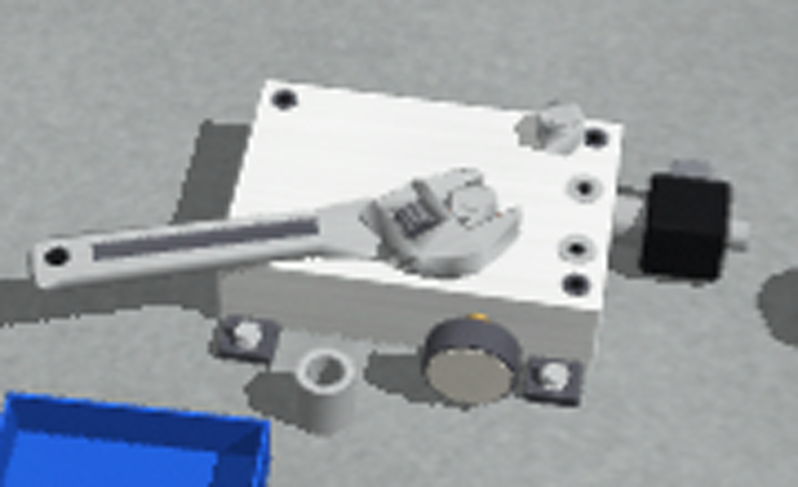

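View pics/top_z.png

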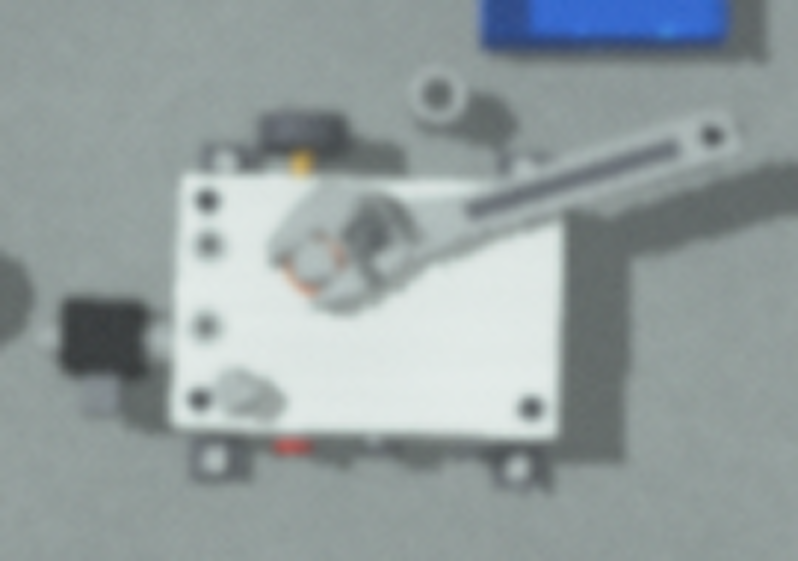

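The scene crop shows the hole at the handle end at (57,257), the worm at about (410,218) and the nut top at about (473,203). In the top crop the hole is at (712,135), the worm at about (372,228) and the nut at about (317,258). The block corners are clear in both crops. Next I'll turn these into positions and cross-check them.

```bash
python3 - <<'E'
from h import *
S=lambda c:(np.array(c)+.5)/(798/180)-.5+[200,170]
T=lambda c:(np.array(c)+.5)/(798/135)-.5+[205,165]
print("blk top",unproj("top",T([(182,176),(557,437),(170,428)]),55)[:,:2].round(1).tolist())
print("blk scene",unproj("scene",S([(622,125),(268,80),(600,308)]),55)[:,:2].round(1).tolist())
for nm,s,t,z in(("hole",(57,257),(712,135),69),("nut",(473,203),(317,258),73.5),("worm",(410,218),(372,228),75)):
    print(nm,unproj("scene",S([s]),z)[0].round(1),unproj("top",T([t]),z)[0].round(1))
# handle dark groove & axis: grey groove pixels in both views
for n,z in(("scene",66),("top",66)):
    p=np.load(n+"0.npz")["p"].astype(int)
    x,y,w,h=(220,215,54,18) if n=="scene" else (283,186,38,18)
    g=p[y:y+h,x:x+w].sum(2)/3
    m=((g<125)).astype(np.uint8)
    k,l,st,ce=cv2.connectedComponentsWithStats(m)
    for i in np.argsort(-st[1:,4])[:3]+1:
        yy,xx=np.where(l==i); P=unproj(n,np.c_[xx+x,yy+y],z)[:,:2]
        vx,vy,cx,cy=cv2.fitLine(P.astype(np.float32),2,0,.01,.01).ravel()
        print(n,"comp",st[i],"centre",cx,cy,"yaw +x",np.degrees(np.arctan2(vy,vx)))
f=np.load("top0.npz");d=f["d"]
# height map near the worm
c=optics.camera_params("top")
ys,xs=np.mgrid[195:216,252:278]
px=np.c_[xs.ravel(),ys.ravel()].astype(float)
s=cv2.undistortPoints(px[:,None],c["mtx"],np.array([c["k1"],0,0,0]))[:,0]
X=(np.c_[s,np.ones(len(s))]*d[195:216,252:278].reshape(-1,1)-c["t"])@c["R"]
print(X[:,2].reshape(ys.shape).round().astype(int))
E
```

```text
blk top [[629.3, 158.6], [490.2, -50.0], [490.3, 159.9]]
blk scene [[493.0, 158.5], [492.0, -48.4], [629.9, 158.1]]
hole [ 655.8 -131.8   69. ] [ 655.6 -131.3   69. ]
nut [583.5  83.   73.5] [582.5  81.7  73.5]
worm [601.4  51.   75. ] [599.3  52.4  75. ]
scene comp [  1   5  51   9 166] centre 627.7741 -57.49301 yaw +x -71.32749
scene comp [ 8 12 46  6 83] centre 646.0961 -44.259037 yaw +x -70.16933
scene comp [18  0 14  6 61] centre 607.74664 -64.12584 yaw +x -67.590614
top comp [18 11 20  7 78] centre 609.95276 -91.16865 yaw +x -81.70547
top comp [ 2  4 34 11 61] centre 629.98035 -55.529022 yaw +x -71.30338
top comp [ 0  0 10  8 35] centre 652.76746 -10.578 yaw +x 73.35993
[[  56   59   52   60   58   52   51   58   54   53   52   53   53   57
    56   52   56   52   55   -1    3   -3   -4    1   -1    3]
 [  54   58   53   51   56   54   55   53   68   73   72   68   70   70
    54   56   56   53   52   52   54   52   50   56   51   48]
 [  54   52   55   56   57   54   73   69   70   73   69   68   69   74
    73   69   67   74   57   56   57   57   53   53   53   56]
 [  56   5
[... 1720 characters left out ...]
 55   53   52   58   52]
 [  54   54   74   73   71   74   75   73   76   70   53   73   74   71
    69   73   72   71   67   55   56   54   57   54   55   59]
 [  58   50   58   72   68   71   71   72   70   75   71   73   76   72
    71   71   68   69   50   54   56   53   51   52   57   57]
 [  53   52   55   56   59   63   73   65   65   71   72   71   72   68
    69   69   67   56   57   53   55   49   51   53   52   54]
 [  53   50   55   55   55   58   59   72   73   68   75   68   69   68
    66   59   56   57   55   58   55   52   56   55   55   52]
 [  55   54   54   48   55   52   70   69   71   70   69   67   65   57
    56   54   56   55   55   59   53   55   57   59   53   56]]
```

Both views agree: block centre (560.5, 54.6), nut about (581.5, 84), hole to nut 228 mm, yaw of the wrench's +x about 109°, worm about (598.8, 51.6). Now I'll approach and try the first worm stroke.

```bash
cat >> h.py <<'E'
yaw=np.radians(109.0)
def axes(yaw):
    a=yaw+np.radians(22.5); u=np.array([np.cos(a),np.sin(a),0]); return u,np.array([-u[1],u[0],0])
def down(xdir):
    z=np.array([0,0,-1.]); return np.c_[xdir,np.cross(z,xdir),z]
def F(n=4,dt=.02):
    f=[]
    for _ in range(n): f.append(sensors.read_state()["force"]); ctrl.hold(dt)
    return np.mean(f,0)
def stroke(W,u,R,a=-7,b=7,N=13,zt=75.2,step=2.0,vel=40,log=True):
    """press on the crown at W, drag from a to b along u, lift. returns z of commanded contact"""
    tz=ctrl.tcp_to_tips
    P=lambda s,z:np.array([W[0],W[1],0])+u*s+[0,0,z]
    ctrl.move_l(P(a,zt+tz+4),R,vel=120); ctrl.hold(.1); f0=F()
    hit=ctrl.move_l(P(a,zt+tz-4),R,vel=12,threshold=5)
    z=sensors.read_state()["eef_pos"][2]; zc=z
    if not hit: print("no contact",z); ctrl.move_l(P(a,zt+tz+6),R); return None
    for _ in range(8):
        f=F(3)-f0
        if abs(f[2]-N)<1.5: break
        z-=np.clip((N-f[2])*k,-.4,.4); ctrl.move_l(P(a,z),R,vel=20)
    out=[(a,f[2],f[:2]@u[:2])]
    for s in np.arange(a+step,b+.01,step):
        ctrl.move_l(P(s,z),R,vel=vel); f=F(2)-f0
        out.append((s,f[2],f[:2]@u[:2])); z-=np.clip((N-f[2])*k,-.3,.3)
        if f[2]>19: z+=.3
    ctrl.move_l(P(b,z+8),R,vel=120)
    if log: print("contact z",zc-tz,"end",z-tz,np.round(out,1).tolist(),"t",sensors.read_state()["t"])
    return zc
k=.03
E
python3 - <<'E'
from h import *
u,v=axes(yaw); W=np.array([598.8,51.6])
ctrl.gripper_to(0,force=40)
for sg in(1,-1):
    R=down(sg*u); q=ctrl.solve_ik([*W,110],R); print(sg,q)
    if q is not None and abs(q[5])<2.7: break
# via a high point
ctrl.move_ptp([*W,150],R); print(sensors.read_state()["eef_pos"],sensors.read_state()["t"],sensors.read_state()["grip_width"])
stroke(W,u,R,b=3)
E
```

```text
1 [-5.79593745e-02  4.14132073e-01  1.59739394e+00 -4.44089210e-16
  1.13006664e+00 -7.82271014e-01]
[599.05228979  50.5691863  150.23334693] 3.4 0.08208210342087573
contact z 75.12765369560107 end 72.59734326888697 [[-7.0, 8.5, 1.3], [-5.0, 7.2, -1.8], [-3.0, 6.5, -4.0], [-1.0, 6.4, -5.0], [1.0, 7.3, -5.1], [3.0, 7.7, -4.8]] t 8.6333
```

Contact came at 75.1 mm against 75.2 expected. The arm is compliant (about 3 N/mm), so I'll raise the gain and run some strokes.

```bash
sed -i 's/^k=.03/k=.2/; s/-.4,.4/-1.5,1.5/; s/-.3,.3/-.8,.8/; s/z+=.3/z+=.6/' h.py
python3 - <<'E'
from h import *
u,v=axes(yaw); W=np.array([598.8,51.6]); R=down(u)
stroke(W,u,R,a=-8,b=8,step=4,vel=50)
stroke(W,u,R,a=-8,b=8,step=4,vel=50)
p=sensors.read_state()["eef_pos"]
ctrl.move_l([p[0]-90,p[1]-60,170],R,vel=250)
for n,x,y,w,h in(("scene",200,170,180,110),("top",205,165,135,95)):
    p,d=optics.grab_frame(n); np.savez(f"{n}1.npz",p=p,d=d)
p=np.load("scene1.npz")["p"]; q=np.load("scene0.npz")["p"]
a=[cv2.resize(i[195:240,270:330],(390,292),interpolation=cv2.INTER_CUBIC) for i in (q,p)]
p=np.load("top1.npz")["p"]; q=np.load("top0.npz")["p"]
b=[cv2.resize(i[190:222,245:288],(390,292),interpolation=cv2.INTER_CUBIC) for i in (q,p)]
cv2.imwrite("pics/s1.png",np.vstack([np.hstack(a),np.hstack(b)])[:,:,::-1])
print(sensors.read_state()["t"])
E
```

```text
contact z 74.48697913562032 end 70.77762269663835 [[-8.0, 11.7, 0.7], [-4.0, 9.5, -5.2], [0.0, 11.7, -8.3], [4.0, 17.0, -5.3], [8.0, 15.1, -3.7]] t 12.175
contact z 74.49399479471501 end 71.03043876919807 [[-8.0, 12.6, 0.5], [-4.0, 9.8, -5.5], [0.0, 12.6, -8.5], [4.0, 16.3, -5.2], [8.0, 14.4, -4.3]] t 15.7417
16.5
```

View pics/s1.png

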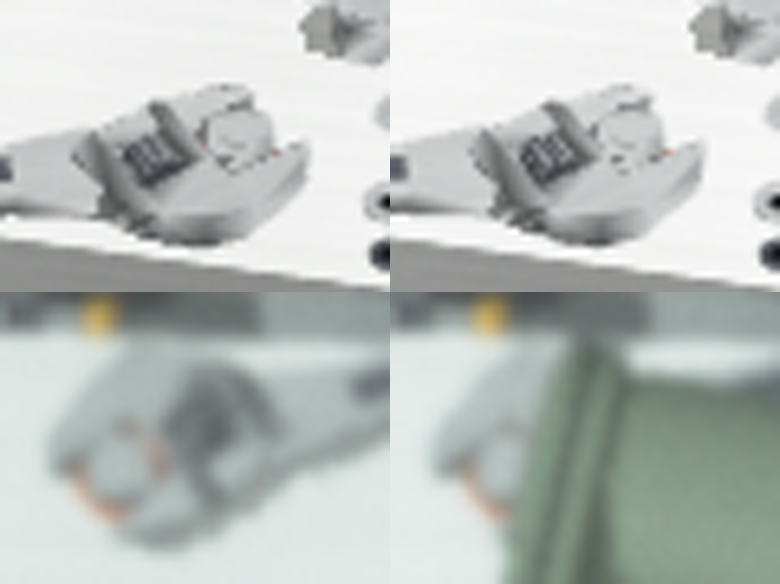

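The wrench slid about 3 mm along +u and the knurl has turned. The friction ratio is below 1, so the finger is rolling the worm and not slipping. I'll continue with the worm position shifted +2 mm along u, and log the true position.

```bash
sed -i 's/out.append((s,f\[2\],f\[:2\]@u\[:2\]))/out.append((s,f[2],f[:2]@u[:2],f[:2]@[-u[1],u[0]],(sensors.read_state()["eef_pos"][:2]-W)@u[:2]))/; s/out=\[(a,f\[2\],f\[:2\]@u\[:2\])\]/out=[(a,f[2],f[:2]@u[:2],0,(sensors.read_state()["eef_pos"][:2]-W)@u[:2])]/' h.py
python3 - <<'E'
from h import *
u,v=axes(yaw); W=np.array([598.8,51.6])+2*u[:2]; R=down(u)
for i in range(3): stroke(W,u,R,a=-9,b=9,step=4.5,vel=60)
E
```

```text
contact z 74.78164536781898 end 71.05461291215347 [[-9.0, 12.3, 0.7, 0.0, -10.4], [-4.5, 10.6, -4.8, 4.0, -8.5], [0.0, 13.4, -5.0, 6.3, -4.8], [4.5, 14.1, -4.4, 6.2, 0.1], [9.0, 12.4, -4.3, 5.4, 4.8]] t 21.0
contact z 74.80040473221364 end 71.16121863793202 [[-9.0, 12.0, 1.3, 0.0, -9.9], [-4.5, 9.5, -3.6, 3.7, -7.9], [0.0, 13.5, -5.4, 6.1, -4.4], [4.5, 13.1, -4.1, 5.5, 0.4], [9.0, 12.4, -4.4, 4.6, 4.9]] t 24.275
contact z 74.83739610306206 end 71.25950215292941 [[-9.0, 11.8, 1.3, 0.0, -10.0], [-4.5, 10.1, -4.2, 4.1, -8.0], [0.0, 12.5, -5.6, 6.1, -4.4], [4.5, 13.5, -4.0, 6.6, 0.2], [9.0, 13.3, -5.0, 6.2, 4.8]] t 27.55
```

Drag is still at the free-running level of about 5 N, and the arm lags about 4 mm. I'll continue with longer strokes and watch for the drag to rise.

```bash
python3 - <<'E'
from h import *
u,v=axes(yaw); W=np.array([598.8,51.6])+2*u[:2]; R=down(u)
for i in range(2): stroke(W,u,R,a=-9,b=12,step=7,vel=80)
p=sensors.read_state()["eef_pos"]
ctrl.move_l([p[0]-110,p[1]-70,150],R,vel=300)
p,d=optics.grab_frame("scene"); np.savez("scene2.npz",p=p); q=np.load("scene0.npz")["p"]
a=[cv2.resize(i[195:240,270:330],(780,585),interpolation=cv2.INTER_CUBIC)[:, :] for i in (q,p)]
cv2.imwrite("pics/s2.png",cv2.resize(np.hstack(a),(800,300))[:,:,::-1])
s=sensors.read_state();print(s["t"],s["eef_pos"])
E
```

```text
contact z 74.86754414472526 end 70.97027423076614 [[-9.0, 11.8, 1.5, 0.0, -9.8], [-2.0, 11.7, -3.2, 5.2, -5.1], [5.0, 11.0, -3.4, 3.8, 1.6], [12.0, 11.4, -3.3, 3.7, 8.3]] t 30.5417
contact z 74.86186956566691 end 70.65781317720608 [[-9.0, 12.2, 0.2, 0.0, -10.6], [-2.0, 13.0, -4.7, 5.9, -6.3], [5.0, 12.1, -4.2, 4.1, 0.9], [12.0, 11.8, -4.4, 3.0, 7.7]] t 33.8583
34.5167 [479.70929378  -7.36153991 149.53541633]
```

View pics/s2.png

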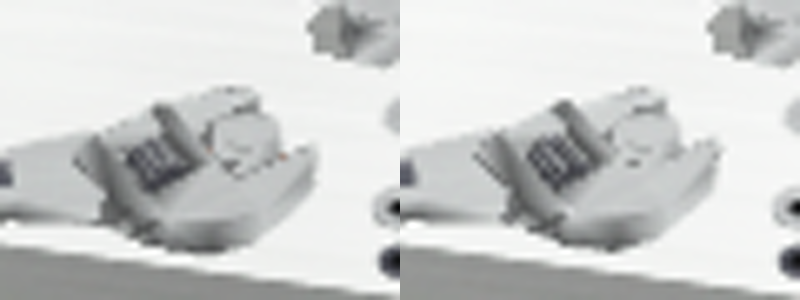

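The orange gap is gone and the head looks closed on the nut. I'll do two confirming strokes with a +v trim to cancel the side force, and check whether the drag rises.

```bash
sed -i 's/ctrl.move_l(P(s,z),R,vel=vel)/ctrl.move_l(P(s,z)+1.8*np.array([-u[1],u[0],0])*(s>a),R,vel=vel)/' h.py
python3 - <<'E'
from h import *
u,v=axes(yaw); W=np.array([598.8,51.6])+2*u[:2]; R=down(u)
p=sensors.read_state()["eef_pos"]; ctrl.move_l([W[0],W[1],115],R,vel=300)
for i in range(2): stroke(W,u,R,a=-9,b=12,N=14,step=7,vel=80)
E
```

```text
contact z 74.83555390295888 end 69.98397722783241 [[-9.0, 12.8, -0.3, 0.0, -11.2], [-2.0, 11.3, -5.4, 1.7, -7.0], [5.0, 13.7, -5.5, 2.5, -0.4], [12.0, 14.0, -5.8, 2.4, 6.7]] t 38.3833
contact z 74.84245631050545 end 69.7448458018132 [[-9.0, 12.9, -2.8, 0.0, -12.4], [-2.0, 11.3, -9.0, 2.6, -8.6], [5.0, 16.0, -8.3, 4.7, -1.8], [12.0, 15.3, -6.1, 2.9, 6.2]] t 42.3
```

Drag went up to 8–9 N, with the ratio near the slip limit, so the jaw is bearing on the nut. I'll move over to the handle and check by picture on the way.

```bash
python3 - <<'E'
from h import *
p=sensors.read_state()["eef_pos"]; u,v=axes(yaw); 
ctrl.move_l([*p[:2],125],vel=200)
d=np.array([-np.cos(yaw),-np.sin(yaw),0]); t=np.array([d[1],-d[0],0])
N=np.array([581.5,84,0]); H=N+180*d-38*t
for sg in(1,-1):
    R=down(sg*t); q=ctrl.solve_ik([*H[:2],125],R); print(sg,H,q)
    if q is not None and abs(q[5])<2.2: break
np.save("R.npy",R)
ctrl.move_ptp([*H[:2],125],R)
p,dd=optics.grab_frame("scene"); np.savez("scene3.npz",p=p); q=np.load("scene0.npz")["p"]
a=[cv2.resize(i[185:240,200:330],(800,338),interpolation=cv2.INTER_CUBIC) for i in(q,p)]
cv2.imwrite("pics/s3.png",np.vstack(a)[:590,:,::-1])
cv2.imwrite("pics/s3.png",cv2.resize(np.vstack(a),(700,590))[:,:,::-1])
print(sensors.read_state()["t"])
E
```

```text
1 [676.03197368 -73.82175374   0.        ] [-2.35864822e-01  5.43733701e-01  1.36878756e+00 -4.44089210e-16
  1.22907139e+00 -2.13827371e+00]
43.85
```

View pics/s3.png

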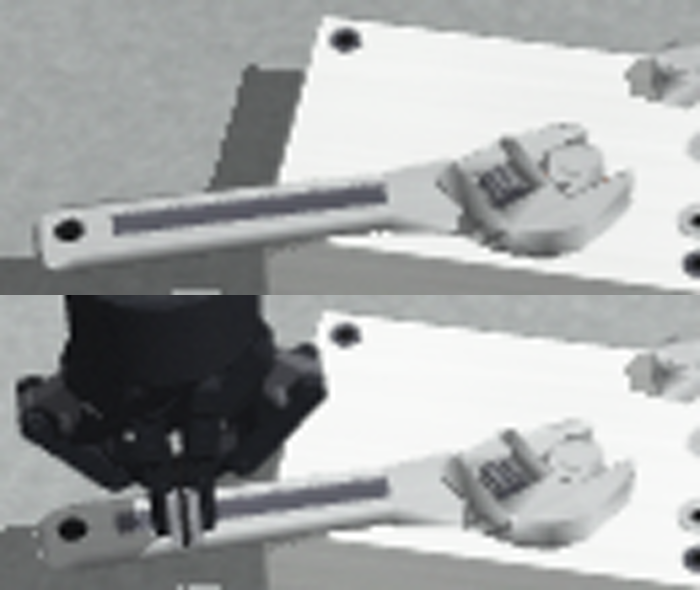

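The lower half of the picture shows the nut, at (575,455) in that image, sitting between both jaws with the yaw almost unchanged. I'll lower the closed fingers on the +x side of the handle and push it round the arc, feeling for the washer.

```bash
cat > push.py <<'E'
from h import *
N=np.array([581.5,84.,0])
def fr(th):
    a=yaw-th; d=np.array([-np.cos(a),-np.sin(a),0]); return d,np.array([d[1],-d[0],0])
def pose(th,off=24.5,z=75): d,t=fr(th); return N+180*d-off*t+[0,0,z], down(-t)
def ang():
    e=sensors.read_state()["eef_pos"]-N   # handle angle from finger position
    r=np.hypot(e[0],e[1]); return yaw-(np.arctan2(-e[1],-e[0]))-np.arctan2(24.5,180)
E
python3 - <<'E'
from push import *
p,R=pose(0,38,125); ctrl.move_ptp(p,R)
p,R=pose(0,38,75); ctrl.move_l(p,R,vel=150); ctrl.hold(.15)
f0=F(8,.01); log=[]; th=-.05
while th<.85:
    th+=.035 if th<.35 else .018
    p,R=pose(th); ctrl.move_l(p,R,vel=70); ctrl.hold(.03)
    d,t=fr(th); f=F(4,.01)-f0; log.append((th,ang(),-f@t,f[2]))
    fl=[l[2] for l in log if l[1]>.12]
    if len(fl)>5 and log[-1][2]>np.median(fl[:6])+2.2 and log[-2][2]>np.median(fl[:6])+1.6: print("firm");break
    if log[-1][2]>9 or sensors.read_state()["t"]>64: print("guard");break
print(np.round(log,3).tolist(),sensors.read_state()["t"],f0)
E
```

```text
firm
[[-0.015, -0.286, 0.662, 0.313], [0.02, -0.252, 0.649, 0.268], [0.055, -0.216, 0.92, 0.157], [0.09, -0.18, 0.809, 0.264], [0.125, -0.144, 0.352, 0.433], [0.16, -0.11, 0.399, 0.475], [0.195, -0.075, 0.627, 0.143], [0.23, -0.04, 0.808, 0.504], [0.265, -0.005, 0.987, 0.887], [0.3, 0.03, 0.466, 0.464], [0.335, 0.065, 0.595, 0.443], [0.37, 0.1, 0.555, 0.342], [0.388, 0.117, 1.837, 0.746], [0.406, 0.136, 1.639, 0.527], [0.424, 0.155, 1.459, 1.293], [0.442, 0.173, 1.464, 0.876], [0.46, 0.191, 1.375, 1.26], [0.478, 0.209, 1.249, 1.133], [0.496, 0.225, 2.277, 0.743], [0.514, 0.243, 3.033, 1.012], [0.532, 0.261, 2.637, 1.295], [0.55, 0.279, 3.215, 1.859], [0.568, 0.297, 3.588, 1.214], [0.586, 0.315, 3.974, 1.733]] 54.8583 [-0.14456184 -0.15719348 -0.1187419 ]
```

Forces rose to 4 N at about 0.59 rad. I'll check the actual wrench angle in a picture before judging it.

```bash
python3 - <<'E'
from push import *
p,dd=optics.grab_frame("scene"); np.savez("scene4.npz",p=p)
cv2.imwrite("pics/s4.png",cv2.resize(p[180:250,200:330],(798,430),interpolation=cv2.INTER_CUBIC)[:,:,::-1])
s=sensors.read_state(); print(s["t"],s["eef_pos"],s["force"])
E
```

```text
54.9083 [559.92984266 -96.50562533  75.05997095] [ 3.75821515 -2.13328745  1.55855166]
```

View pics/s4.png

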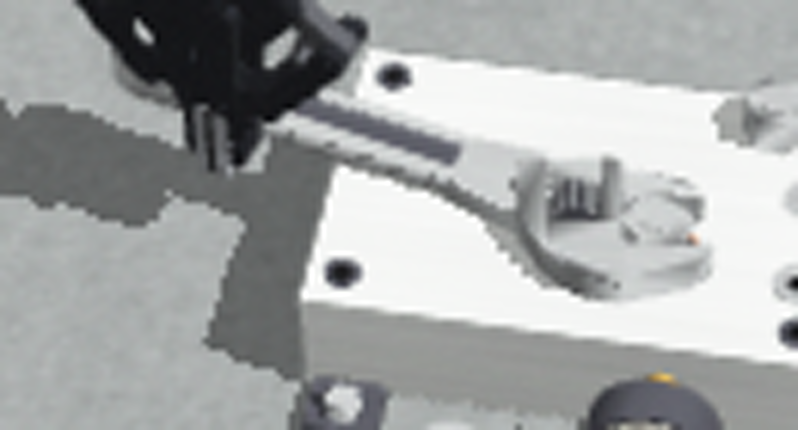

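The handle has swung about 0.58 rad. The handle torque rose steadily from about 0.27 to about 0.7 N·m (4 N × 0.18 m), which puts the washer at roughly 0.05–0.09 rad, so it is firm. I'll back off gently, clear the handle and check.

```bash
python3 - <<'E'
from push import *
ctrl.hold(.15)
p,R=pose(.586,42); ctrl.move_l(p,R,vel=14)
p,R=pose(.586,48,150); ctrl.move_l(p,R,vel=200)
p,R=pose(.2,150,170); 
ctrl.move_l(p,R,vel=300)
p,dd=optics.grab_frame("scene"); np.savez("scene5.npz",p=p)
cv2.imwrite("pics/s5.png",cv2.resize(p[180:250,200:330],(798,430),interpolation=cv2.INTER_CUBIC)[:,:,::-1])
p,dd=optics.grab_frame("top"); np.savez("top5.npz",p=p)
print(sensors.read_state()["t"])
E
```

```text
57.8167
```

View pics/s5.png

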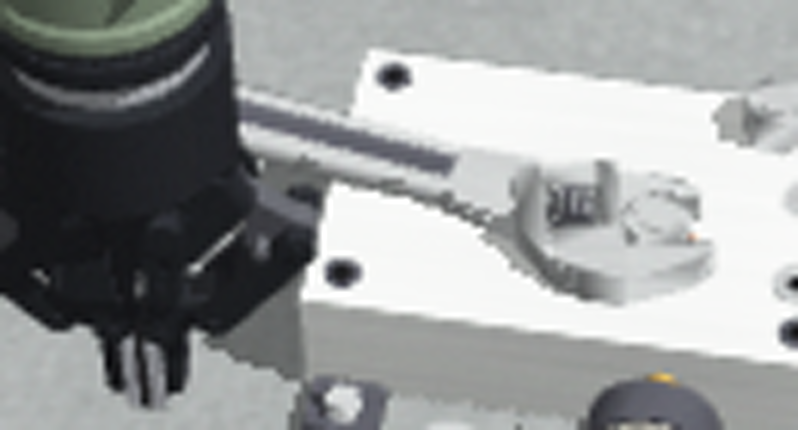

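```bash
python3 - <<'E'
from h import *
S=lambda c:(np.array(c)+.5)/(798/130)-.5+[200,180]
for nm,l in(("pushed",[(312,98),(455,155)]),("now",[(245,106),(452,164)])):
    P=unproj("scene",S(l),66); e=P[1]-P[0]; print(nm,np.degrees(np.arctan2(e[1],e[0])))
for i in(0,4,5):  # groove: dark bluish, fit line
    p=np.load(f"scene{i}.npz")["p"].astype(int); x0,x1,y0,y1={0:(221,272,214,232),4:(252,276,190,210),5:(241,276,190,212)}[i]
    c=p[y0:y1,x0:x1]; g=c.mean(2); b=c[...,2]-c[...,0]
    m=((g>75)&(g<140)&(b>4)).astype(np.uint8); k,l,st,_=cv2.connectedComponentsWithStats(m)
    j=np.argmax(st[1:,4])+1; yy,xx=np.where(l==j)
    P=unproj("scene",np.c_[xx+x0,yy+y0],66)[:,:2].astype(np.float32); L=cv2.fitLine(P,cv2.DIST_HUBER,0,.01,.01).ravel()
    o=np.array([581.5,84]);n=np.array([-L[1],L[0]])
    print(i,st[j],"yaw",np.degrees(np.arctan2(L[1],L[0]))%180,"axis offset from nut",(o-L[2:])@n)
E
```

```text
pushed 71.26777153945581
now 78.93815440004967
0 [  0   5  51  10 176] yaw 108.48745 axis offset from nut 1.2605268449897267
4 [ 0  7 23 10 80] yaw 75.4991 axis offset from nut -3.3252815265254867
5 [  0   7  33  12 108] yaw 79.379944 axis offset from nut -2.571543295362801
```

The wrench sprang back by about 0.07 rad, as the squeezed washer should, and net rotation is about 0.51 rad, within the expected 0.4–0.6. The nut is home, so I'm handing in.

```bash
python3 -c "
from h import *
print(ctrl.finish_job(), sensors.read_state()['t'])"
```

```text
the job is handed in; nothing more can be done
the job is handed in; nothing more can be done
```

I handed the job in at about 58 s of the 72 s allowed, with no verdict returned: from drag, handle force and pictures, the jaw is snug, the nut firm (washer squeezed about 0.05–0.09 rad, then sprang back), and the wrench left on the nut.

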